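Fire the electroporator: sled home, both pulse buttons held together

ROBOT

A 7-joint arm with a two-finger parallel gripper is mounted at the origin on a cart in front of the work surface, level with it; the furniture and walls round the work are solid. World frame = base frame: x ahead of the robot, y to its left, z up, the work surface at z = 0. Lengths are in m, angles in rad, forces in N, time in s.
With the tool pointing down it reaches from about 0.4 to 0.85 m from the base axis. Payload 10.4 kg.
Tool frame: the origin (TCP) lies midway between the tips of the shut fingers; the grasp point (between the pads) lies 19 mm behind it; z points along the fingers, y is the line along which they close (so a half turn about z gives the same grasp; the last joint's range is limited). The gripper opens to 87 mm and grips with 3 to 60 N. Pads are 19 mm wide; open, the fingers measure 117 mm over their backs; the gripper's body (75 mm by 190 mm) begins 51 mm behind the grasp point.
Start: joints at [1.312, 0.332, -0.065, 1.46, 0.022, 1.35, -0.088], TCP at [0.146, -0.608, 0.223] pointing down, gripper open.
Joint ranges: [-2.6, 2.6], [-0.5, 2.12], [-1.47, 1.34], [0.16, 2.42], [-1.27, 4.41], [0.06, 2.06], [-2.6, 2.6]. Speed limits (rad/s): [2.22, 2.22, 2.79, 2.79, 3.14, 3.14, 3.14].

INTERFACE

Orientations are given as a unit quaternion [w, x, y, z].
In Python, from cell import arm gives the robot as it stands.
- The arm moves only by the tool servo_tool, never from a script. Its argument "series" is a list of rows, each a list of 7 numbers: the shift along the tool's x, y, z in mm, then the turn, a rotation vector about the tool's x, y, z in units of 10 degrees (1.0 is 10 degrees), then the gripper's target within -1 to 1 (fully open at 1, half-way at 0, shut at -1). In form: [[dx, dy, dz, wx, wy, wz, hand], ...]. A call has 1 to 10 rows; each row is the pose to reach, as a shift and turn from the pose commanded when the call began, along the tool's axes at that moment; what a row does not reach only later rows make up. A row lasts 1/8 s, in which the tool goes at most 62.5 mm and 10.7 degrees, less where a joint would pass 70% of its speed; a pose out of reach is approached as far as the arm can. A call with a gripper value outside its range is refused whole. The fingers move at their own pace and stop on an object; "newtons" is the grip in N (left out, the last holds). Time passes only in rows, so rows that repeat a pose let the fingers close. It gives the time, the measured TCP pose, the force, the opening and the grip force at its end, in the units of the state.
- arm.get_obs(): the state, without advancing time (a new reading comes with each control period).
- arm.camera(name): name is "side" or "top"; returns a dict with "img" (420x560x3 uint8, blue, green, red), "depth" (420x560 float32, m along the optical axis (not along the pixel's ray), 0 where there is no reading), "intrinsics" (3x3 intrinsics, pixels), "world_to_cam" (4x4, takes a point from world to camera coordinates). Camera axes: x right, y down, z forward; pixel columns grow to the right and rows downward; lengths in m; the calibration is good to about 2 mm. A picture is of the moment at which its call begins.
- arm.sign_off(): hands the job in; it is judged then, once.
The state is a dict: "clock": time; "q": joint angles; "qd": joint speeds; "joint_efforts": joint torques, N m; "position": TCP position; "ee_rot": TCP orientation; "ft_force": force on the tool from outside, world axes, zero at the start; "ft_torque": the same for the moment, N m; "opening": opening from 0.0 (shut) to 1.0 (fully open); "gripper_force": force on a finger pad.
Only numpy, scipy, OpenCV 4.12 (cv2) and the standard library are available. Lean on these libraries where they do the work, as an engineer would, in place of code of your own. Each camera call takes 0.05 s, during which the arm holds its last target. There are 200 camera calls.

TASK

Deliver the pulse to the cuvette waiting in the bench electroporator. With the fingertips, push the white cuvette sled straight back until it is fully home in the chamber, then press the two red pulse buttons fully down together, one fingertip on each, hold them both down for three seconds and let go. Nothing is to be picked up: the cuvette stays standing in its sled, and the timer, the amber bottle and the orange tube rack beside the instrument stay where they are.

Things in the scene. Friction and masses are not known exactly. Their poses are not given: they have to be found in the camera images.
- electroporator: White bench instrument, fixed, 250 deep (x) x 290 wide (y) mm. Origin: centre of its underside, on the bench. x points from its front to its back (away from the robot), y to its left, z up; turned up to 0.3 rad. Flat front deck 52 mm above the bench. Back right: housing with display, 122 mm high, face foot at x = +20 mm. Back left: grey chamber, clear roof at 122 mm, mouth at x = -24 mm.
- sled (a joint): Travel of the cuvette sled into the chamber, m: 0 drawn out (as it always starts), 0.050 at its hard stop, fully home. Moves along the instrument's +x; stays where it is left; needs about 2 N to slide. At home its front plate stands against the chamber mouth.
- sled_push (a point): Centre of the sled's front face (towards the robot, grey ribbed patch), where a finger pushes; 18 mm above the deck. The white front plate is 62 mm wide, 8 mm thick, and reaches from 1 to 31 mm above the deck. At the start 35 mm of free deck lie in front of it; it moves 50 mm along the instrument's +x.
- sled_pocket (a point): Where the centre of the cuvette belongs in the sled's pocket: 32 mm behind the front face, 30.5 mm above the deck. Moves with the sled.
- cuvette_mid (a point): Centre of the cuvette: a clear square tube 12.4 x 12.4 mm with a blue cap 15.5 mm square, 51 mm tall altogether, z axis up. It stands loose in the sled's 22 mm deep square pocket with 1 mm play and rides along with the sled.
- pulse_left (a joint): Press depth of the left (+y) red pulse button, m: 0 up, 0.006 at its stop. Sprung: 1.5 N to start, 4.2 N fully down; returns when let go.
- pulse_right (a joint): Press depth of the right (-y) red pulse button, m; the same spring as the left.
- pulse_left_top (a point): Centre of the top of the left red pulse button, a round cap of 26 mm diameter, at rest 17 mm above the deck and 11 mm above its steel bezel ring (35 mm across). It moves straight down. The two caps stand 62 mm apart centre to centre along the instrument's y.
- pulse_right_top (a point): Centre of the top of the right red pulse button, the same as the left.
- timer: White kitchen-style bench timer, 68 x 68 x 19 mm, loose, to the left of the instrument. Origin: centre of its underside.
- amber_bottle: Amber reagent bottle with black cap, 52 mm across, 104 mm tall, loose, to the left of the instrument. Origin: centre of its underside.
- orange_rack: Orange tube rack with capped tubes, 68 x 170 x 110 mm, loose, to the right of the instrument. Origin: centre of its underside.

How it is judged:
By the outcome, as a careful person would: the job done as asked, in the order asked, and still so for the second after the job is handed in, with the robot touching nothing.
It also fails if it takes over 53 s, if anything falls off the work surface, if the arm or the gripper's body presses on something with over 40 N, if the wrist force passes 120 N, or if a joint passes its speed limit or range.

## Working session

There is one attempt and no reset: what is moved stays moved. The work goes in short steps, Python scripts to look and compute and a tool call to move; the robot and the scene stay as the last step left them, time stands still between calls to the robot, and variables do not carry over. Pictures are saved under pics/ and viewed, at most 10 in all, crops included, and the job is handed in when it is done.

Besides the shell and the picture viewer there is one more tool, called after "Request:" by a JSON object that holds its "op" and its "data". servo_tool: Moves the arm, as the interface text tells. Its arguments: {"type":"object","properties":{"series":{"type":"array"},"newtons":{"type":"number"}},"required":["series"]}

```bash
ls; mkdir -p pics; python3 - <<'E'
from cell import arm
import cv2,numpy as np
o=arm.get_obs();print(o)
for n in("top","side"):
    c=arm.camera(n);cv2.imwrite(f"pics/{n}0.png",c["img"]);np.savez(f"{n}0.npz",**c)
    print(c["intrinsics"],c["world_to_cam"])
E
```

```text
pics
{'clock': 0.0, 'q': array([ 1.31242725,  0.33286059, -0.06469457,  1.46094695,  0.02158131,
        1.34988354, -0.08847374]), 'qd': array([ 0.00078541, -0.00039599,  0.00090133,  0.00042721,  0.00087221,
        0.00021361, -0.00136919]), 'joint_efforts': array([-4.06563968e-04, -6.23252392e+01,  2.43330665e-02, -3.89896524e+01,
       -6.13441039e-02,  3.98346945e-02,  1.37747220e-04]), 'position': array([ 0.14590176, -0.60733531,  0.22175827]), 'ee_rot': array([-6.93768385e-04,  9.93057174e-01,  1.17630592e-01, -1.06658384e-04]), 'ft_force': array([-0.19957548,  0.35256952, -0.15250458]), 'ft_torque': array([ 0.04037804, -0.00576844,  0.00463155]), 'gripper_force': 0.0, 'opening': 0.9957108555982924}
[[487.11096959   0.         271.19060649]
 [  0.         487.11096959 207.26441737]
 [  0.           0.           1.        ]] [[ 2.26661011e-03 -9.99987288e-01  4.50408652e-03  9.06585204e-04]
 [-9.99008318e-01 -2.46462585e-03 -4.44556650e-02  6.19055847e-01]
 [ 4.44662007e-02 -4.39885624e-03 -9.99001205e-01  1.04017973e+00]
 [ 0.00000000e+00  0.00000000e+00  0.00000000e+00  1.00000000e+00]]
[[476.80114274   0.         273.36278962]
 [  0.         476.80114274 210.97632596]
 [  0.           0.           1.        ]] [[-0.79737431 -0.60348341 -0.00140996  0.51075956]
 [-0.24553481  0.32655423 -0.91272942  0.24879946]
 [ 0.55127749 -0.72744079 -0.40856214  0.6594746 ]
 [ 0.          0.          0.          1.        ]]
```

View pics/top0.png

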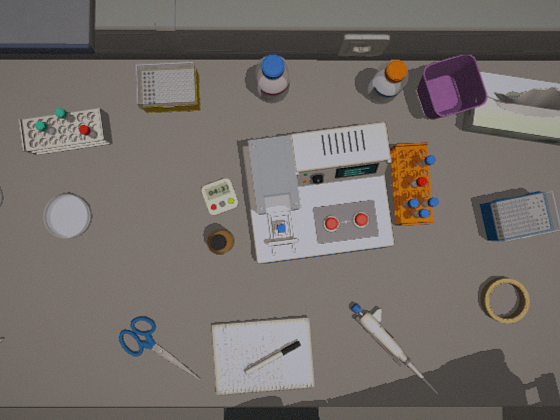

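View pics/side0.png

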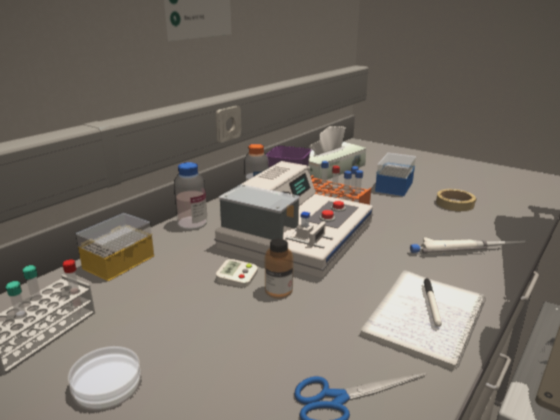

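The top view shows the buttons at (331,223) and (361,220), the cuvette cap at (281,229), and the sled front plate near (281,243). The side view shows the buttons at (338,205) and (327,214), and the cap at (305,215). Next I triangulate these.

```bash
cat >h.py <<'E'
import cv2,numpy as np
from scipy.spatial.transform import Rotation as R
def blobs(c,col,box):
    x0,y0,x1,y1=box
    hsv=cv2.cvtColor(c["img"],cv2.COLOR_BGR2HSV);h,s,v=cv2.split(hsv)
    m=((s>140)&(v>70)&((h<7)|(h>172))) if col=="red" else ((s>110)&(v>50)&(h>100)&(h<130))
    k=np.zeros_like(m);k[y0:y1,x0:x1]=1
    n,l,st,ce=cv2.connectedComponentsWithStats((m&k).astype(np.uint8))
    return sorted([(*ce[i],int(st[i,4])) for i in range(1,n) if st[i,4]>8])
def P(c): return c["intrinsics"]@c["world_to_cam"][:3]
def plane(c,uv,z):
    M=P(c);A=np.c_[M[:,0],M[:,1],-np.array([*uv,1])]
    return np.r_[np.linalg.solve(A,-(M[:,2]*z+M[:,3]))[:2],z]
def tri(a,ua,b,ub):
    X=cv2.triangulatePoints(P(a),P(b),np.array(ua,float).reshape(2,1),np.array(ub,float).reshape(2,1))[:,0];return X[:3]/X[3]
E
python3 - <<'E'
from h import *
t=dict(np.load("top0.npz"));s=dict(np.load("side0.npz"))
bt=blobs(t,"red",(315,205,375,240));bs=blobs(s,"red",(315,195,350,222))
ct=blobs(t,"blue",(268,215,295,240));cs=blobs(s,"blue",(295,205,315,225))
print(bt,bs,ct,cs)
for a,b in ((bt[0],bs[0]),(bt[-1],bs[-1]),(ct[0],cs[0])):
    print(tri(t,a[:2],s,b[:2]))
for a in bt: print(plane(t,a[:2],.068))
for b in bs: print('side',plane(s,b[:2],.065))
print(plane(t,ct[0][:2],.107))
L,Rr=plane(t,bt[0][:2],.068),plane(t,bt[-1][:2],.068);d=L-Rr;print('yaw',np.arctan2(-d[0],d[1]),np.linalg.norm(d))
cv2.imwrite("pics/crop1.png",cv2.resize(t["img"][120:270,240:400],None,fx=5,fy=4*1.25,interpolation=cv2.INTER_CUBIC)[130*0:600+150][-600:])
E
```

```text
[(np.float64(331.10526315789474), np.float64(223.05263157894737), 114), (np.float64(360.991452991453), np.float64(219.10256410256412), 117)] [(np.float64(327.25), np.float64(213.48611111111111), 72), (np.float64(338.05555555555554), np.float64(204.16666666666666), 54)] [(np.float64(280.76785714285717), np.float64(227.67857142857142), 56)] [(np.float64(305.0), np.float64(214.0), 29)]
[ 0.58434776 -0.12067066  0.06620389]
[ 0.59273021 -0.18232428  0.06499343]
[ 0.57448621 -0.0163529   0.10563434]
[ 0.58453701 -0.12031235  0.068     ]
[ 0.59278018 -0.18169024  0.068     ]
side [ 0.58548391 -0.12314439  0.065     ]
side [ 0.59261911 -0.18240046  0.065     ]
[ 0.57472212 -0.01616253  0.107     ]
yaw 0.1335031168119364 0.06192894812725491
```

View pics/crop1.png

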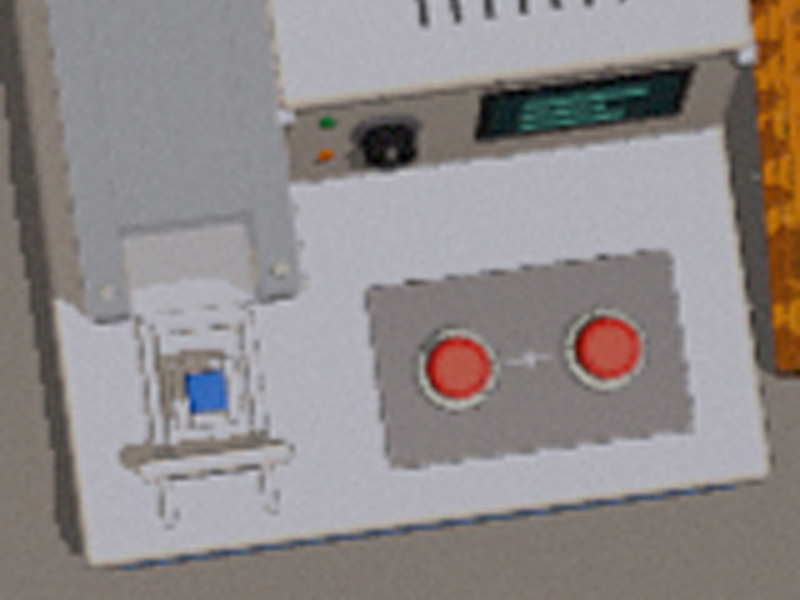

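The crop shows the sled plate's top edge centred near crop (212,462), which is image pixel (282,242). The front edge tilts the same way as the button line. Yaw is 0.1335 rad, and the sled front face is at about (0.543, -0.021). I'm moving above the free deck in front of it with the fingers shut.

Request:
{"op": "servo_tool", "data": {"series": [[25,-24,0,0,0,0.1,-1],[60,-58,0,0,0,0.2,-1],[100,-97,0,0,0,0.3,-1],[140,-136,0,0,0,0.4,-1],[180,-175,0,0,0,0.586,-1],[220,-214,0,0,0,0.586,-1],[260,-253,0,0,0,0.586,-1],[300,-292,0,0,0,0.586,-1],[340,-331,0,0,0,0.586,-1],[380,-370,0,0,0,0.586,-1]], "newtons": 20}}

```text
clock: 1.35
position: [0.4296, -0.1575, 0.2225]
ee_rot: [0.0, 0.998, 0.067, -0.0]
ft_force: [0.7, -1.3, 0.0]
opening: 0.018
gripper_force: 0.0
```

```bash
cat >>h.py <<'E'
PSI=0.1335
def to(o,p,yaw=PSI):
    "shift (mm) in tool axes to p, and turn to square up with yaw"
    q=o["ee_rot"];r=R.from_quat([q[1],q[2],q[3],q[0]])
    g=R.from_matrix(np.array([[np.cos(yaw),np.sin(yaw),0],[np.sin(yaw),-np.cos(yaw),0],[0,0,-1]]))
    return np.round(r.inv().apply(np.array(p)-o["position"])*1000,1),np.round(np.degrees((r.inv()*g).as_rotvec())/10,3)
E
python3 - <<'E'
from h import *
from cell import arm
o=arm.get_obs();print(o["clock"],o["position"],o["ee_rot"],o["opening"],to(o,(.513,-.0246,.2)))
t=dict(np.load("top0.npz"))
for uv in((270,243),(282.4,242.4),(294,240)):print(plane(t,uv,.083))
E
```

```text
1.35 [ 0.42958426 -0.15754901  0.22249122] [ 2.02634413e-04  9.97780663e-01  6.65860928e-02 -1.29295440e-05] 0.017631630701013996 (array([ 100.3, -120.7,   22.4]), array([ 0.002,  0.   , -0.001]))
[0.54389362 0.0049121  0.083     ]
[ 0.54515336 -0.02007256  0.083     ]
[ 0.55003064 -0.04345228  0.083     ]
```

Request:
{"op": "servo_tool", "data": {"series": [[30,-36,10,0,0,0,-1],[65,-77,25,0,0,0,-1],[90,-108,45,0,0,0,-1],[100,-121,75,0,0,0,-1],[100,-121,105,0,0,0,-1],[100,-121,135,0,0,0,-1],[100,-121,150,0,0,0,-1],[100,-121,152,0,0,0,-1],[100,-121,152,0,0,0,-1]]}}

```text
clock: 2.48
position: [0.5127, -0.026, 0.0714]
ee_rot: [0.0, 0.998, 0.067, 0.001]
ft_force: [0.6, 0.2, 0.2]
opening: 0.005
gripper_force: 0.0
```

```bash
python3 - <<'E'
from h import *
from cell import arm
o=arm.get_obs();print(o["position"],o["ft_force"],to(o,(.5335,-.0216,.07)),to(o,(.5831,-.015,.07)))
c=arm.camera("top");cv2.imwrite("pics/top1.png",cv2.resize(c["img"][170:290,230:390],None,fx=5,fy=5))
E
```

```text
[ 0.5126628  -0.02596965  0.07141382] [0.61994163 0.16897924 0.23364382] (array([21.2, -1.6,  1.4]), array([ 0.002, -0.006, -0.   ])) (array([71.3, -1.5,  1.5]), array([ 0.002, -0.006, -0.   ]))
```

View pics/top1.png

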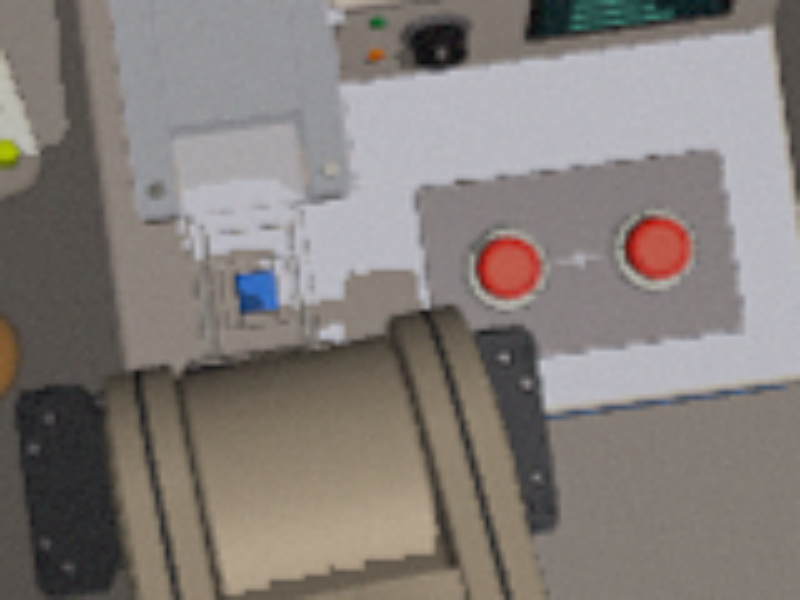

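The fingers are in front of the sled plate, with the cuvette cap at crop (257,292). Now the push.

Request:
{"op": "servo_tool", "data": {"series": [[8,-1.5,0,0,0,0,-1],[16,-1.5,0,0,0,0,-1],[22,-1.5,0,0,0,0,-1],[28,-1.5,0,0,0,0,-1],[35,-1.5,0,0,0,0,-1],[43,-1.5,0,0,0,0,-1],[51,-1.5,0,0,0,0,-1],[58,-1.5,0,0,0,0,-1],[64,-1.5,0,0,0,0,-1],[68,-1.5,0,0,0,0,-1]]}}

```text
clock: 3.78
position: [0.5796, -0.0154, 0.0705]
ee_rot: [0.0, 0.998, 0.067, -0.0]
ft_force: [-2.4, -0.7, 0.6]
opening: 0.005
gripper_force: 1.1
```

Request:
{"op": "servo_tool", "data": {"series": [[2,0,0,0,0,0,-1],[4,0,0,0,0,0,-1],[6,0,0,0,0,0,-1],[7,0,0,0,0,0,-1],[7,0,0,0,0,0,-1]]}}

```text
clock: 4.4
position: [0.5815, -0.0152, 0.0702]
ee_rot: [0.001, 0.998, 0.067, -0.005]
ft_force: [-27.0, -2.3, 20.9]
opening: 0.004
gripper_force: 14.0
```

The force rose to 27 N at the expected place, so the sled is on its stop. I'm backing off, lifting and checking.

Request:
{"op": "servo_tool", "data": {"series": [[-7,0,0,0,0,0,-1],[-18,0,0,0,0,0,-1],[-30,0,-5,0,0,0,-1],[-40,0,-20,0,0,0,-1],[-50,20,-45,0,0,0,0.08],[-50,50,-65,0,0,0,0.08],[-45,85,-75,0,0,0,0.08],[-35,115,-75,0,0,0,0.08],[-25,130,-75,0,0,0,0.08],[-25,130,-75,0,0,0,0.08]]}}

```text
clock: 5.65
position: [0.5787, -0.1477, 0.1456]
ee_rot: [0.0, 0.998, 0.066, 0.0]
ft_force: [-0.2, 0.5, 0.4]
opening: 0.523
gripper_force: 0.0
```

```bash
python3 - <<'E'
from h import *
from cell import arm
o=arm.get_obs();print(o["clock"],o["position"],o["ft_force"],o["opening"],to(o,(.5886,-.1513,.085)))
c=arm.camera("top");s=arm.camera("side")
print(blobs(c,"red",(315,205,375,240)),blobs(c,"blue",(262,190,300,240)))
a=cv2.resize(c["img"][150:270,240:400],None,fx=4,fy=4)[:,:400];b=cv2.resize(s["img"][170:270,215:315],(400,480-80))
b=cv2.copyMakeBorder(b,0,80,0,0,0);cv2.imwrite("pics/chk.png",np.hstack([a,b]))
E
```

```text
5.65 [ 0.57869277 -0.14765538  0.14564898] [-0.21953136  0.4890447   0.36285895] 0.5234618515080653 (array([ 9.3,  4.9, 60.7]), array([ 0.   , -0.003, -0.01 ]))
[] []
```

View pics/chk.png

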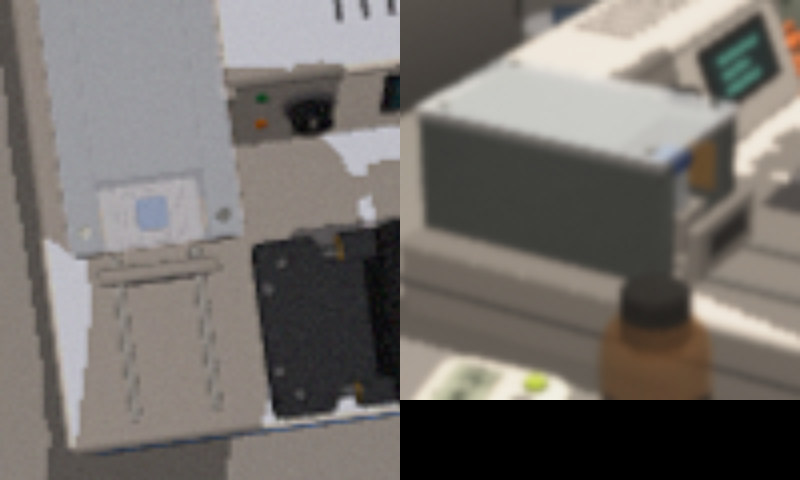

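The sled is in: the cap shows under the clear roof at crop (152,213) and the plate's top edge is at (160,270). A gap to the mouth is visible, so I'll measure the travel from depth before and after.

```bash
python3 - <<'E'
from h import *
from cell import arm
t=dict(np.load("top0.npz"));c=arm.camera("top");np.savez("top2.npz",**c)
u=np.array([np.cos(PSI),np.sin(PSI)]);v=np.array([-u[1],u[0]])
for n,k in(("before",t),("after",c)):
    K=k["intrinsics"];W=np.linalg.inv(k["world_to_cam"])
    yy,xx=np.mgrid[195:260,255:310];d=k["depth"][195:260,255:310]
    p=np.stack([(xx-K[0,2])/K[0,0]*d,(yy-K[1,2])/K[0,0]*d,d,np.ones_like(d)],-1)@W.T
    p=p[...,:3].reshape(-1,3);x=p[:,:2]@u;y=p[:,:2]@v
    sled=np.array([.5746,-.0163])@v
    for off in(-.02,0,.02):
        m=(abs(y-sled-off)<.006)
        h,_=np.histogram(x[m],bins=np.arange(.50,.64,.002)),0
        xs=np.arange(.50,.64,.002)
        print(n,off,[(round(a,3),int(1000*np.median(p[m&(x>=a)&(x<a+.002),2]))) for a in xs if (m&(x>=a)&(x<a+.002)).any()][:])
E
```

```text
before -0.02 [(np.float64(0.5), 51), (np.float64(0.502), 52), (np.float64(0.504), 51), (np.float64(0.506), 52), (np.float64(0.508), 52), (np.float64(0.51), 53), (np.float64(0.512), 52), (np.float64(0.514), 53), (np.float64(0.516), 56), (np.float64(0.518), 54), (np.float64(0.52), 54), (np.float64(0.522), 52), (np.float64(0.524), 53), (np.float64(0.526), 53), (np.float64(0.528), 58), (np.float64(0.53), 56), (np.float64(0.532), 58), (np.float64(0.534), 81), (np.float64(0.536), 82), (np.float64(0.538), 82), (np.float64(0.54), 84), (np.float64(0.542), 58), (np.float64(0.544), 57), (np.float64(0.546), 57), (np.float64(0.548), 55), (np.float64(0.55), 55), (np.float64(0.552), 58), (np.float64(0.554), 58), (np.float64(0.556), 58), (np.float64(0.558), 56), (np.float64(0.56), 56), (np.float64(0.562), 57), (np.float64(0.564), 53), (np.float64(0.566), 54), (np.float64(0.568), 57), (np.float64(0.57), 59), (np.float64(0.572), 54), (np.float64(0.574), 58), (np.float64(0.576), 57), (np.float64(0.578), 56), (np.float64(0.58), 57), (np.float64(0.582), 56), (np.float64(0.584), 57), (np.float64(0.586), 5
[... 8166 characters left out ...]
4(0.58), 52), (np.float64(0.582), 62), (np.float64(0.584), 82), (np.float64(0.586), 84), (np.float64(0.588), 84), (np.float64(0.59), 83), (np.float64(0.592), 80), (np.float64(0.594), 57), (np.float64(0.596), 55), (np.float64(0.598), 56), (np.float64(0.6), 122), (np.float64(0.602), 121), (np.float64(0.604), 123), (np.float64(0.606), 123), (np.float64(0.608), 122), (np.float64(0.61), 122), (np.float64(0.612), 122), (np.float64(0.614), 121), (np.float64(0.616), 122), (np.float64(0.618), 122), (np.float64(0.62), 122), (np.float64(0.622), 122), (np.float64(0.624), 122), (np.float64(0.626), 122), (np.float64(0.628), 122), (np.float64(0.63), 122), (np.float64(0.632), 122), (np.float64(0.634), 121)]
```

Depth shows the plate moved exactly 50 mm, so the sled is fully home. Now over the buttons.

Request:
{"op": "servo_tool", "data": {"series": [[5,2.5,15,0,0,0,0.1],[9.5,5,35,0,0,0,0.1],[9.5,5,50,0,0,0,0.1],[9.5,5,58,0,0,0,0.1],[9.5,5,61,0,0,0,0.1],[9.5,5,61,0,0,0,0.1]]}}

```text
clock: 6.55
position: [0.589, -0.1503, 0.0847]
ee_rot: [0.0, 0.998, 0.067, 0.0]
ft_force: [0.2, -0.7, 0.5]
opening: 0.552
gripper_force: 0.0
```

```bash
python3 - <<'E'
from h import *
from cell import arm
o=arm.get_obs();print(o["clock"],o["position"],o["ft_force"],o["opening"],to(o,(.5886,-.1513,.062)))
s=arm.camera("side");cv2.imwrite("pics/s3.png",cv2.resize(s["img"][160:260,270:390],None,fx=6,fy=6,interpolation=cv2.INTER_CUBIC))
E
```

```text
6.55 [ 0.58895952 -0.15033348  0.08474231] [ 0.1916341  -0.72599893  0.49366098] 0.5520207051788603 (array([-0.5,  0.9, 22.7]), array([ 0.001, -0.002,  0.   ]))
```

View pics/s3.png

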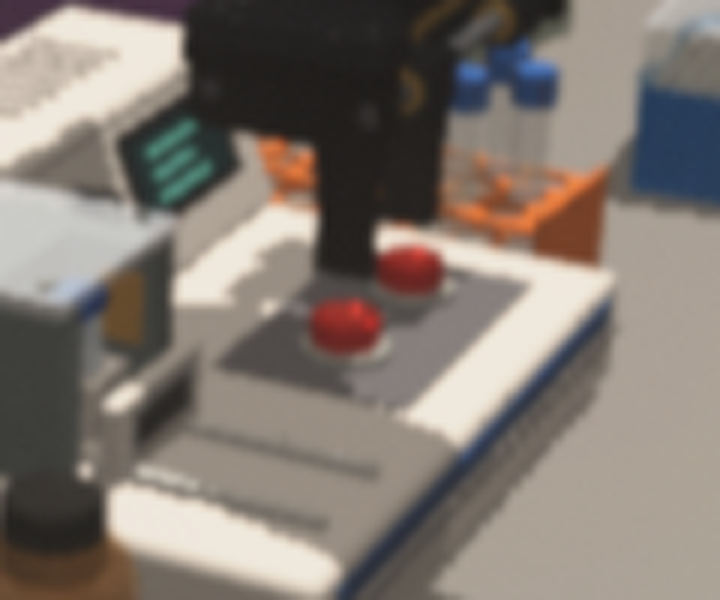

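The left finger tip (345,275) and right finger tip (410,222) sit above their red caps. I'm pressing down, watching the force.

Request:
{"op": "servo_tool", "data": {"series": [[0,1,4,0,0,0,0.1],[0,1,9,0,0,0,0.1],[0,1,13,0,0,0,0.1],[0,1,16,0,0,0,0.1],[0,1,18,0,0,0,0.1],[0,1,20,0,0,0,0.1],[0,1,22,0,0,0,0.1],[0,1,23,0,0,0,0.1]]}}

```text
clock: 7.6
position: [0.5889, -0.1513, 0.0633]
ee_rot: [0.0, 0.998, 0.067, -0.0]
ft_force: [-11.6, 2.4, 25.2]
opening: 0.55
gripper_force: 12.7
```

Request:
{"op": "servo_tool", "data": {"series": [[-1,0,0.5,0,0,0,0.1],[-1,0,0.5,0,0,0,0.1],[-1,0,0.5,0,0,0,0.1]]}}

```text
clock: 7.98
position: [0.5889, -0.1513, 0.0634]
ee_rot: [0.001, 0.998, 0.067, 0.001]
ft_force: [-7.4, 1.1, 20.5]
opening: 0.547
gripper_force: 10.0
```

```bash
python3 - <<'E'
from h import *
from cell import arm
o=arm.get_obs();print(o["clock"],o["position"],o["ft_force"],o["ft_torque"])
s=arm.camera("side");cv2.imwrite("pics/s4.png",cv2.resize(s["img"][160:260,270:390],None,fx=6,fy=6,interpolation=cv2.INTER_CUBIC))
E
```

```text
7.975 [ 0.58886714 -0.15132789  0.063358  ] [-7.36872923  1.12938773 20.5273892 ] [0.48745873 1.72317466 0.06757828]
```

View pics/s4.png

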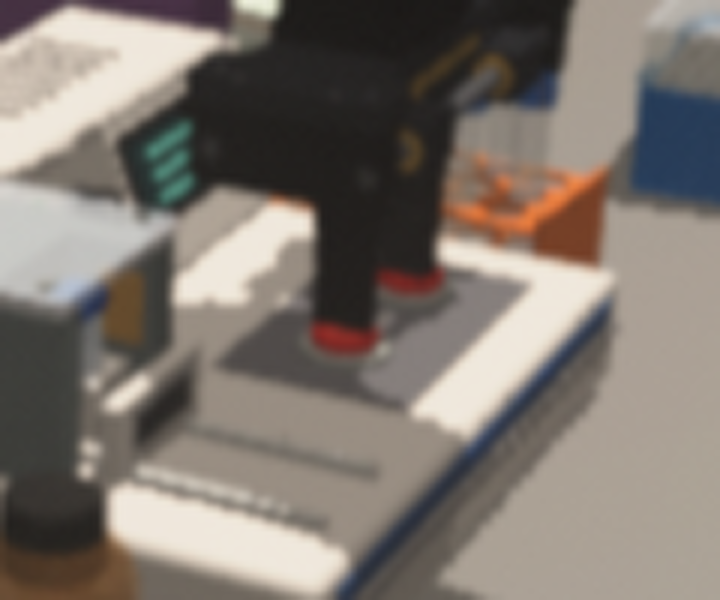

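Both caps look pushed down, at (345,340) and (410,285). The torque suggests the left carries more load, so I'm evening it out with a little more push and a small roll to the right.

Request:
{"op": "servo_tool", "data": {"series": [[0,0,0.5,0.05,0,0,0.1],[0,0,0.8,0.1,0,0,0.1],[0,0,0.8,0.1,0,0,0.1]]}}

```text
clock: 8.4
position: [0.589, -0.1514, 0.0635]
ee_rot: [-0.008, 0.998, 0.067, 0.0]
ft_force: [-9.5, 2.8, 28.8]
opening: 0.543
gripper_force: 14.0
```

```bash
python3 - <<'E'
from cell import arm
o=arm.get_obs();print(o["clock"],o["position"],o["ee_rot"],o["ft_force"],o["ft_torque"])
E
```

```text
8.4 [ 0.58900137 -0.15136697  0.06347474] [-8.06062015e-03  9.97742463e-01  6.66691864e-02  4.71811223e-04] [-9.51813099  2.8152914  28.75782866] [ 0.22428085  2.48209525 -0.18483617]
```

Estimated load is about 7 N and 22 N, so I'm halving the roll to balance it, then holding.

Request:
{"op": "servo_tool", "data": {"series": [[0,0,0,-0.06,0,0,0.1],[0,0,0.2,-0.06,0,0,0.1],[0,0,0.2,-0.06,0,0,0.1],[0,0,0.2,-0.06,0,0,0.1],[0,0,0.2,-0.06,0,0,0.1],[0,0,0.2,-0.06,0,0,0.1],[0,0,0.2,-0.06,0,0,0.1],[0,0,0.2,-0.06,0,0,0.1],[0,0,0.2,-0.06,0,0,0.1],[0,0,0.2,-0.06,0,0,0.1]]}}

```text
clock: 9.65
position: [0.589, -0.1514, 0.0633]
ee_rot: [-0.003, 0.998, 0.067, 0.001]
ft_force: [-10.5, 3.0, 27.2]
opening: 0.551
gripper_force: 14.0
```

```bash
python3 - <<'E'
from cell import arm
o=arm.get_obs();print(o["clock"],o["position"],o["ee_rot"],o["ft_force"],o["ft_torque"])
E
```

```text
9.65 [ 0.58901409 -0.15136065  0.06325104] [-2.72050784e-03  9.97770106e-01  6.66833900e-02  8.59929786e-04] [-10.52861117   3.04321516  27.21508987] [ 0.31729355  2.45779773 -0.18113194]
```

Adding a bit more push and levelling, then holding over three seconds from here.

Request:
{"op": "servo_tool", "data": {"series": [[0,0,0.8,-0.02,0,0,0.1],[0,0,0.8,-0.02,0,0,0.1],[0,0,0.8,-0.02,0,0,0.1],[0,0,0.8,-0.02,0,0,0.1],[0,0,0.8,-0.02,0,0,0.1],[0,0,0.8,-0.02,0,0,0.1],[0,0,0.8,-0.02,0,0,0.1],[0,0,0.8,-0.02,0,0,0.1],[0,0,0.8,-0.02,0,0,0.1],[0,0,0.8,-0.02,0,0,0.1]]}}

```text
clock: 10.9
position: [0.589, -0.1514, 0.0632]
ee_rot: [-0.001, 0.998, 0.067, 0.001]
ft_force: [-14.6, 3.6, 34.1]
opening: 0.55
gripper_force: 17.4
```

Request:
{"op": "servo_tool", "data": {"series": [[0,0,0,0,0,0,0.1],[0,0,0,0,0,0,0.1],[0,0,0,0,0,0,0.1],[0,0,0,0,0,0,0.1],[0,0,0,0,0,0,0.1],[0,0,0,0,0,0,0.1],[0,0,0,0,0,0,0.1],[0,0,0,0,0,0,0.1],[0,0,0,0,0,0,0.1],[0,0,0,0,0,0,0.1]]}}

```text
clock: 12.15
position: [0.5891, -0.1514, 0.0632]
ee_rot: [-0.001, 0.998, 0.067, 0.001]
ft_force: [-14.0, 2.4, 34.3]
opening: 0.548
gripper_force: 17.4
```

Request:
{"op": "servo_tool", "data": {"series": [[0,0,0,0,0,0,0.1],[0,0,0,0,0,0,0.1],[0,0,0,0,0,0,0.1],[0,0,0,0,0,0,0.1],[0,0,0,0,0,0,0.1],[0,0,0,0,0,0,0.1],[0,0,0,0,0,0,0.1]]}}

```text
clock: 13.02
position: [0.5891, -0.1514, 0.0632]
ee_rot: [-0.001, 0.998, 0.067, 0.001]
ft_force: [-13.3, 2.7, 34.7]
opening: 0.55
gripper_force: 17.4
```

Request:
{"op": "servo_tool", "data": {"series": [[0,0,-8,0,0,0,0.1],[0,0,-20,0,0,0,0.1],[0,0,-40,0,0,0,0.1],[0,0,-70,0,0,0,0.1],[-30,0,-110,0,0,0,0.1],[-70,0,-140,0,0,0,0.1],[-120,0,-150,0,0,0,0.1],[-150,0,-150,0,0,0,0.1],[-150,0,-150,0,0,0,0.1]]}}

```text
clock: 14.15
position: [0.4379, -0.1728, 0.2104]
ee_rot: [-0.001, 0.998, 0.066, 0.0]
ft_force: [1.1, -1.4, -0.6]
opening: 0.549
gripper_force: 0.0
```

```bash
python3 - <<'E'
from h import *
from cell import arm
o=arm.get_obs();print(o["clock"],o["position"],o["ft_force"],o["qd"].round(3))
s=arm.camera("side");cv2.imwrite("pics/end.png",cv2.resize(s["img"][160:310,200:400],None,fx=4,fy=4,interpolation=cv2.INTER_CUBIC))
E
```

```text
14.15 [ 0.43794851 -0.17280713  0.21044661] [ 1.11681058 -1.44790866 -0.5739983 ] [-0.027  0.053 -0.018 -0.046  0.015 -0.013 -0.033]
```

View pics/end.png

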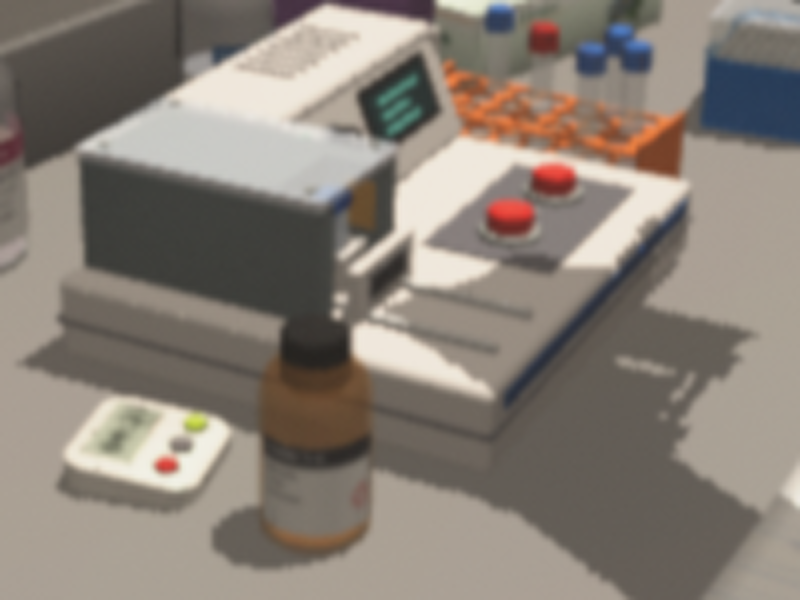

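The buttons are back up at (510,217) and (553,182), and the sled is home with the cuvette standing. The timer, bottle and rack have not moved, and the arm is clear of everything.

```bash
python3 -c "
from cell import arm
print(arm.sign_off())"
```

```text
the job is handed in; nothing more can be done
None
```

The job is handed in: the sled moved its full 50 mm home, both pulse buttons were held down at about 34 N total for just over 3 seconds after levelling, then let go, and nothing else was moved.

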